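# Sort the ferrules and hold the sprung puller at its mark

### The arm

A 7-joint arm with a two-finger parallel gripper is mounted at the origin on the work surface. World frame = base frame: x ahead of the robot, y to its left, z up, the work surface at z = 0. Lengths are in m, angles in degrees, forces in N, time in s.
With the tool pointing down it reaches from about 0.35 to 0.9 m from the base axis. Payload 19.9 kg.
Tool frame: the origin (TCP) lies midway between the tips of the shut fingers; the grasp point (between the pads) lies 19 mm behind it; z points along the fingers, y is the direction in which the jaws open and shut (so a half turn about z gives the same grasp; the last joint's range is limited). The gripper opens to 94 mm and grips with 3 to 60 N. Pads are 16 mm wide; open, the fingers measure 119 mm over their backs; the gripper's body (75 mm by 177 mm) begins 78 mm behind the grasp point.
Start: joints at [64.716, 23.915, -0.59, 92.452, 0.269, 63.638, -3.037], TCP at [0.243, -0.576, 0.175] pointing down, gripper open.
Joint ranges: [-161.28, 161.28], [-22.2, 115.67], [-73.04, 71.86], [3.21, 147.25], [-68.34, 248.33], [10.77, 114.83], [-161.83, 161.83]. Speed limits (degrees/s): [108.29, 108.29, 136.94, 136.94, 172.46, 172.46, 172.46].

### API

Orientations are given as a 3x3 rotation matrix whose columns are the frame's x, y, z axes.
In Python, from bench import manip, camera gives the robot as it stands.
- The arm moves only by the tool drive_tool, never from a script. Its argument "targets" is a list of rows, each an object of numbers: "x", "y", "z": the shift along the world's x, y, z in m; "spin": the turn about the world's z in rad; "hand": the finger opening in m, from 0 to 0.094. A call has 1 to 5 rows; each row is the pose to reach, as a shift and turn from the pose commanded when the call began; what a row does not reach only later rows make up. A row lasts 1/8 s, in which the tool goes at most 62.5 mm and 10.7 degrees, less where a joint would pass 70% of its speed; a pose out of reach is approached as far as the arm can. A call with a gripper value outside its range is refused whole. The fingers move at their own pace and stop on an object; "grip_force" is the grip in N (left out, the last holds). Time passes only in rows, so rows that repeat a pose let the fingers close. It gives the time, the measured TCP pose, the force and the opening at its end, in the units of the state.
- manip.get_state(): the state, without advancing time (a new reading comes with each control period).
- camera(name): name is "scene" or "top" or "wrist"; returns a dict with "pixels" (400x640x3 uint8, red, green, blue), "K" (3x3 intrinsics, pixels), "extrinsics" (4x4, takes a point from world to camera coordinates). Camera axes: x right, y up, looking along -z (the intrinsics and any distortion apply to the point x, -y, -z); pixel columns grow to the right and rows downward; lengths in m; the calibration is good to about 2 mm. The wrist camera is an equidistant fisheye: a pixel r from the principal point sees the ray r / f radians off the axis. A picture is of the moment at which its call begins. There is no depth.
- manip.finish_job(): hands the job in, once; it reports no verdict.
The state is a dict: "time_s": time; "joint_pos": joint angles; "joint_vel": joint speeds; "effort": joint torques, N m; "eef_pos": TCP position; "tcp_rot": TCP orientation; "wrist_force": force on the tool from outside, world axes, zero at the start; "torque": the same for the moment, N m; "finger_gap": finger opening in m.
Only numpy, scipy, OpenCV 4.12 (cv2) and the standard library are available. Lean on these libraries where they do the work, as an engineer would, in place of code of your own. Each camera call takes 0.05 s, during which the arm holds its last target. There are 200 camera calls.

### The job

Of the two brass ferrules, put the one whose bore is too small for the upright pin of the spring puller into the steel tray, and slide the one that fits all the way down onto the pin while the rod is still in. Then grip that ferrule on the pin, pull the sprung rod out until its pointer stands level with the brass rider's mark, and finish while holding it there against the spring. Leave the bucket of pliers, the jar and the screwdriver where they are.

Things in the scene. Friction and masses are not known exactly. Their poses are not given: they have to be found in the camera images.
- puller: Spring puller fixed to the bench: grey base plate 12 mm thick (from origin 115 mm to -x, 185 to +x, 50 to -y, 80 to +y) with an aluminium barrel 32 mm across, axis 30 mm high, from 33 to 184 mm along +x. Origin on the bench under the pin's axis with the rod in; z up; the rod comes out along -x. Only the pin and what is on it stand above 50 mm.
- rod (a joint): How far the steel telescoping rod has been drawn out of the barrel, m: 0 fully in (at the start), 0.09 its end stop. An inner spring pulls it back in with about 4 N at 0 plus 1.2 N for each 10 mm (about 10 to 13 N at the mark).
- pin_seat (a point): On the rod's outer end: centre of the round steel flange (36 mm across, top 50 mm above the bench) from which the upright steel pin rises; a ferrule seats here, underside on the flange. Pin 13 mm in diameter, 34 mm high, its top 10 mm tapering to 5 mm. Moves with the rod. Axes as the puller's.
- pointer (a point): Tip of the thin steel pointer (3 mm thick) that juts sideways to the puller's +y from the rod's end, 38 mm from the pin's axis and level with it along x, 42 mm above the bench. Moves with the rod. Axes as the puller's.
- mark (a point): The length mark: rod-side edge of the upright 3 mm brass blade on the brass rider standing on the white rule beside the rod, 42 mm above the bench. Axes as the puller's. Fixed, 45 to 75 mm along the puller's -x from the pointer's start. The rod is at its mark when pointer and mark are level along the puller's x (still 6 mm apart sideways).
- ferrule_wide: The ferrule that fits: upright brass sleeve, 30 mm outside diameter, 40 mm high, bore 16 mm right through, about 160 g, standing on the bench to the robot's left. Origin at the centre of its underside, z along its axis. The two ferrules' places are swapped at random.
- ferrule_narrow: The ferrule that is too tight: same outside (30 mm diameter, 40 mm high), bore only 7 mm, about 220 g, standing on the bench to the robot's left. Origin at the centre of its underside, z along its axis.
- tray: Square open steel tray fixed to the bench on the robot's right, 130 x 130 mm, 25 mm high, walls 4 mm, floor about 4 mm thick. Origin at the centre of its underside, axes along its sides.
- bucket: Bystander: tin bucket 104 mm across the rim, 115 mm high, with two pliers standing in it up to about 170 mm. Origin at the centre of its underside.
- jar: Bystander: glass jar of brass findings with an aluminium lid, 58 mm across, 69 mm high. Origin at the centre of its underside.
- screwdriver: Bystander: screwdriver lying on the bench. Origin under its middle.
Mind the look-alikes: they are no part of the job. What is shaped like the ferrule_narrow but blue or orange is not meant.

How it is judged (in metres and radians):
On the way:
1. the ferrule that fits is fully down on the pin while the rod is still in (horizontal distance between ferrule_wide and pin_seat below 0.005 m and z of ferrule_wide in the frame of pin_seat between -0.004 and 0.004 m and angle between ferrule_wide's own z axis and vertical below 0.15 rad and value of joint rod below 0.012 m), for 0.2 s.
At the end, for the whole second after the job is handed in: Wide ferrule down on the pin (4 mm in height, 5 mm off axis, 0.15 rad) and gripped with over 4 N; pointer held still within 5 mm of the mark along the pull; narrow ferrule at rest in the tray (within 60 mm of its centre lines, under 30 mm high), not held (horizontal distance between ferrule_wide and pin_seat below 0.005 m and z of ferrule_wide in the frame of pin_seat between -0.004 and 0.004 m and angle between ferrule_wide's own z axis and vertical below 0.15 rad and x of ferrule_narrow in the frame of tray between -0.06 and 0.06 m and y of ferrule_narrow in the frame of tray between -0.06 and 0.06 m and z of ferrule_narrow in the frame of tray below 0.03 m and linear speed of ferrule_narrow below 0.03 m/s and contact force between the fingers and ferrule_narrow below 0.1 N and x of pointer in the frame of mark between -0.005 and 0.005 m and velocity of joint rod between -0.01 and 0.01 m/s and contact force between the fingers and ferrule_wide above 4 N); the arm keeps its last pose, push and grip.
It fails at once if the bucket is moved more than 30 mm (distance of bucket from where it was at the start of the episode above 0.03 m).
It fails at once if the jar is moved more than 30 mm (distance of jar from where it was at the start of the episode above 0.03 m).
It fails at once if the screwdriver is moved more than 30 mm (distance of screwdriver from where it was at the start of the episode above 0.03 m).
It also fails if it takes over 58 s, if anything falls off the work surface, if the arm or the gripper's body presses on something with over 40 N, if the wrist force passes 120 N, or if a joint passes its speed limit or range.

## Working session

There is one attempt and no reset: what is moved stays moved. The work goes in short steps, Python scripts to look and compute and a tool call to move; the robot and the scene stay as the last step left them, time stands still between calls to the robot, and variables do not carry over. Pictures are saved under pics/ and viewed, about 8 in all and at most 12, crops included, and the job is handed in when it is done.

Besides the shell and the picture viewer there is one more tool, called after "Call:" in YAML: its name, and indented under it one key for each argument. drive_tool: Moves the arm, as the interface text tells. Its arguments: {"type":"object","properties":{"targets":{"type":"array"},"grip_force":{"type":"number"}},"required":["targets"]}

```bash
mkdir -p pics
cat > h.py <<'E'
import numpy as np, cv2
from bench import manip, camera
def shot(n, f):
    c=camera(n); cv2.imwrite('pics/'+f+'.png', c['pixels'][...,::-1]); np.savez('pics/'+f, **c); return c
def load(f): return dict(np.load('pics/'+f+'.npz'))
def ray(c,u,v,fish=False):
    K=c['K'];E=c['extrinsics'];a=(u-K[0,2])/K[0,0];b=(v-K[1,2])/K[1,1]
    if fish:
        r=np.hypot(a,b); s=np.sin(r)/max(r,1e-9); d=np.array([a*s,-b*s,-np.cos(r)])
    else: d=np.array([a,-b,-1])
    R=E[:3,:3]; return -R.T@E[:3,3], R.T@d
def onz(c,u,v,z,fish=False):
    o,d=ray(c,u,v,fish); return o+d*(z-o[2])/d[2]
def proj(c,p,fish=False):
    q=c['extrinsics']@np.append(p,1);x,y,z=q[0],-q[1],-q[2];K=c['K']
    if fish:
        r=np.hypot(x,y);t=np.arctan2(r,z);x,y,z=x/r*t,y/r*t,1
    return K[0,0]*x/z+K[0,2],K[1,1]*y/z+K[1,2]
E
python3 -c "
from h import *
for n in ('scene','top','wrist'):
    c=shot(n,n+'0'); print(n,c['K'].round(1).tolist(),ray(c,320,200)[0].round(3))
print(manip.get_state())"
```

```text
scene [[408.2, 0.0, 317.8], [0.0, 408.2, 195.9], [0.0, 0.0, 1.0]] [1.248 0.231 0.761]
top [[398.2, 0.0, 313.4], [0.0, 398.2, 198.8], [0.0, 0.0, 1.0]] [ 0.409 -0.01   0.982]
wrist [[309.7, 0.0, 319.8], [0.0, 309.7, 196.4], [0.0, 0.0, 1.0]] [ 0.305 -0.549  0.385]
{'time_s': 0.15, 'joint_pos': array([64.71391349, 23.94112033, -0.59118072, 92.47488012,  0.26962179,
       63.64031416, -3.03602609]), 'joint_vel': array([ 0.06487029, -0.06081117,  0.06082598, -0.10208566,  0.13289013,
        0.09730647, -0.04523636]), 'effort': array([ 3.49934089e-04, -8.51523542e+01,  6.38720691e-01, -4.26131737e+01,
       -4.88110841e-02,  1.71072863e-02, -7.11989060e-06]), 'eef_pos': array([ 0.24316162, -0.57542043,  0.1745787 ]), 'tcp_rot': array([[ 9.21115246e-01,  3.89289746e-01, -4.44235009e-04],
       [ 3.89289992e-01, -9.21114857e-01,  8.50099527e-04],
       [-7.82564380e-05, -9.55975878e-04, -9.99999540e-01]]), 'wrist_force': array([-0.28790452,  0.54933719,  0.60416721]), 'torque': array([-0.06134307,  0.00653911,  0.00106793]), 'finger_gap': 0.09405910047156797}
```

View pics/top0.png

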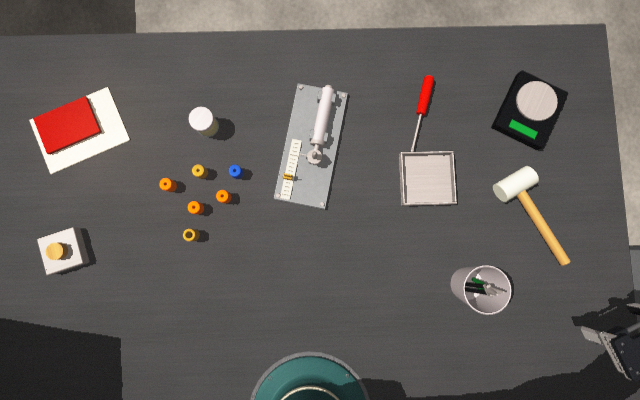

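View pics/scene0.png

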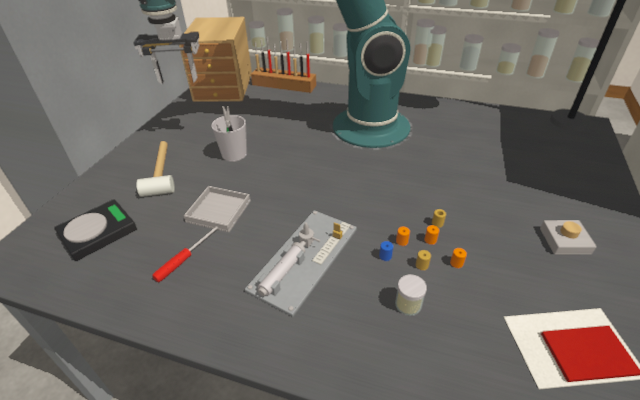

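Candidates in the top view:
- Brass sleeves at (199,171) and (190,235).
- Look-alikes: orange at (167,185), (195,208) and (222,196); blue at (235,171).
- A brass knob on the white box at (57,251).

By the description, only the two brass sleeves count. I'll check them in a close crop.

```bash
python3 -c "
from h import *
c=load('top0'); p=c['pixels'][...,::-1]
a=cv2.resize(p[155:250,150:250],(400,380),interpolation=cv2.INTER_CUBIC)
b=cv2.resize(p[75:215,268:356],None,fx=4,fy=4,interpolation=cv2.INTER_CUBIC)
o=np.zeros((560,760,3),np.uint8);o[:380,:400]=a;o[:b.shape[0],404:404+b.shape[1]]=b
cv2.imwrite('pics/crop0.png',o)
for u,v in ((199,171),(190,235),(222,196),(235,171),(195,208),(167,185)): print(u,v,onz(c,u,v,.04).round(3))
for u,v in ((402,152),(454,152),(456,205),(402,205)): print('tray',onz(c,u,v,.025).round(3))
print('jar',onz(c,202,120,.069).round(3))
for u,v in ((300,85),(348,94),(326,207),(276,199)): print('base',onz(c,u,v,.012).round(3))
"
```

```text
199 171 [0.58  0.249 0.04 ]
190 235 [0.429 0.27  0.04 ]
222 196 [0.519 0.195 0.04 ]
235 171 [0.578 0.164 0.04 ]
195 208 [0.492 0.259 0.04 ]
167 185 [0.548 0.325 0.04 ]
tray [ 0.618 -0.242  0.025]
tray [ 0.615 -0.37   0.025]
tray [ 0.484 -0.367  0.025]
tray [ 0.488 -0.236  0.025]
jar [0.696 0.235 0.069]
base [0.799 0.004 0.012]
base [ 0.773 -0.116  0.012]
base [ 0.489 -0.053  0.012]
base [0.511 0.069 0.012]
```

View pics/crop0.png

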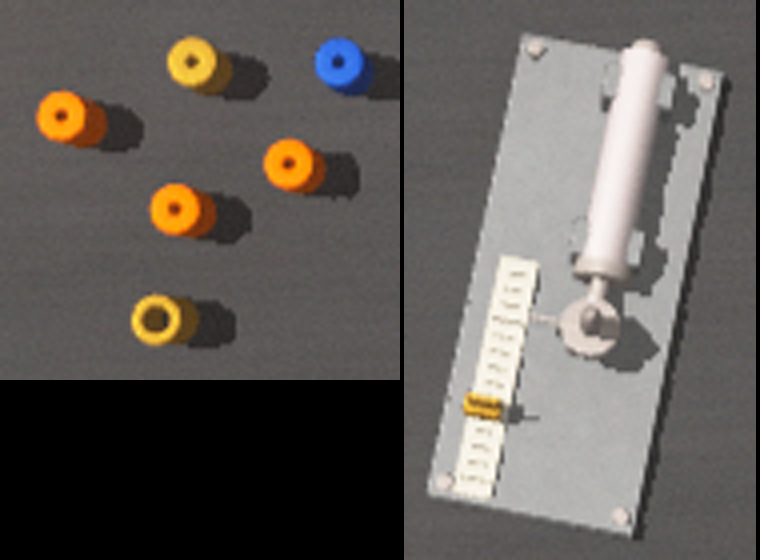

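Crop check: the sleeve at (199,171) has the small bore, so it is the narrow one, at about (0.581,0.252). The sleeve at (190,235) has the big bore, so it is the wide one, at about (0.429,0.271). The pin is at about (0.609,-0.032), with the puller yawed about -12.6°. I'll go to the narrow one first, jaws across the pull direction.

Call:
drive_tool:
  targets:
    - {"x": 0.01,"y": 0.02,"z": 0.05,"spin": -0.1}
    - {"x": 0.03,"y": 0.07,"z": 0.08,"spin": -0.25}
    - {"x": 0.05,"y": 0.12,"z": 0.1,"spin": -0.4}
    - {"x": 0.08,"y": 0.17,"z": 0.1,"spin": -0.55}
    - {"x": 0.1,"y": 0.22,"z": 0.1,"spin": -0.62}
  grip_force: 30

```text
invalid input at $.targets[0]: expected keys x, y, z, spin, hand
```

Call:
drive_tool:
  targets:
    - {"x": 0.02,"y": 0.055}
    - {"x": 0.05,"y": 0.11}
    - {"x": 0.07,"y": 0.165}
    - {"x": 0.1,"y": 0.22}
    - {"x": 0.12,"y": 0.27}

```text
invalid input at $.targets[0]: expected keys x, y, z, spin, hand
```

Call:
drive_tool:
  targets:
    - {"x": 0.02,"y": 0.055}
    - {"x": 0.05,"y": 0.11}
    - {"x": 0.07,"y": 0.165,"z": -0.03}
    - {"x": 0.09,"y": 0.22,"z": -0.07}
    - {"x": 0.1,"y": 0.25,"z": -0.1}

```text
invalid input at $.targets[0]: expected keys x, y, z, spin, hand
```

Call:
drive_tool:
  targets:
    - {"x": 0.02,"y": 0.05}
    - {"x": 0.02,"y": 0.08}
    - {"x": 0.02,"y": 0.08}
    - {"x": 0.02,"y": 0.08}

```text
invalid input at $.targets[0]: expected keys x, y, z, spin, hand
```

```bash
python3 -c "
from h import *
s=manip.get_state(); print(s['time_s'],s['eef_pos'],s['tcp_rot'].round(3).tolist(),s['joint_pos'].round(0))
c=shot('wrist','w1')
print(proj(c,np.array([.581,.252,.04]),True),proj(c,np.array([.429,.271,.04]),True))"
```

```text
0.15 [ 0.24316162 -0.57542043  0.1745787 ] [[0.921, 0.389, -0.0], [0.389, -0.921, 0.001], [-0.0, -0.001, -1.0]] [65. 24. -1. 92.  0. 64. -3.]
(np.float64(24.741343005566478), np.float64(-99.65771906061508)) (np.float64(-10.430543434334652), np.float64(-38.835521046552316))
```

View pics/w1.png

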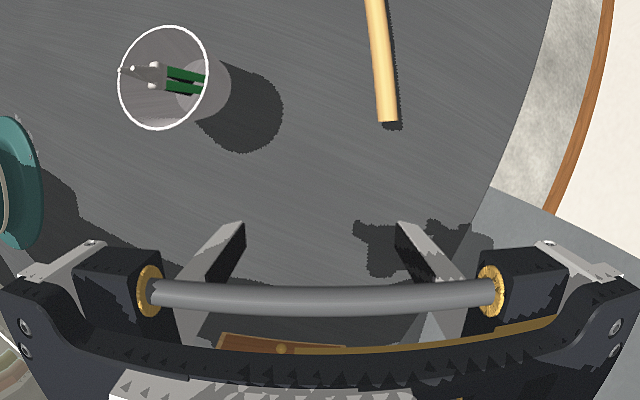

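The arm hasn't moved, so this view shows only the bucket rim at (163,77), the pliers and the fingers. Every row needs all five keys, so I'm resending.

Call:
drive_tool:
  targets:
    - {"x": 0.01,"y": 0.02,"z": 0.05,"spin": -0.1,"hand": 0.08}
    - {"x": 0.03,"y": 0.07,"z": 0.08,"spin": -0.25,"hand": 0.07}
    - {"x": 0.05,"y": 0.12,"z": 0.1,"spin": -0.4,"hand": 0.07}
    - {"x": 0.08,"y": 0.17,"z": 0.1,"spin": -0.55,"hand": 0.07}
    - {"x": 0.1,"y": 0.22,"z": 0.1,"spin": -0.62,"hand": 0.07}
  grip_force: 30

```text
time_s: 0.82
eef_pos: [0.3442, -0.3537, 0.2752]
tcp_rot: [[0.975, -0.221, 0.0], [-0.221, -0.975, -0.0], [0.0, 0.0, -1.0]]
wrist_force: [0.5, 0.5, 0.1]
finger_gap: 0.0698
```

Call:
drive_tool:
  targets:
    - {"x": 0.02,"y": 0.055,"z": 0,"spin": 0,"hand": 0.07}
    - {"x": 0.05,"y": 0.11,"z": 0,"spin": 0,"hand": 0.07}
    - {"x": 0.07,"y": 0.165,"z": 0,"spin": 0,"hand": 0.07}
    - {"x": 0.1,"y": 0.22,"z": 0,"spin": 0,"hand": 0.07}
    - {"x": 0.12,"y": 0.27,"z": 0,"spin": 0,"hand": 0.07}

```text
time_s: 1.45
eef_pos: [0.4639, -0.0835, 0.2752]
tcp_rot: [[0.976, -0.218, 0.0], [-0.218, -0.976, 0.0], [0.0, -0.0, -1.0]]
wrist_force: [0.1, -0.7, -0.1]
finger_gap: 0.07
```

Call:
drive_tool:
  targets:
    - {"x": 0.02,"y": 0.055,"z": 0,"spin": 0,"hand": 0.07}
    - {"x": 0.05,"y": 0.11,"z": 0,"spin": 0,"hand": 0.07}
    - {"x": 0.07,"y": 0.165,"z": -0.03,"spin": 0,"hand": 0.07}
    - {"x": 0.09,"y": 0.22,"z": -0.07,"spin": 0,"hand": 0.07}
    - {"x": 0.1,"y": 0.26,"z": -0.1,"spin": 0,"hand": 0.07}

```text
time_s: 2.08
eef_pos: [0.5638, 0.1756, 0.174]
tcp_rot: [[0.976, -0.219, 0.0], [-0.219, -0.976, 0.0], [0.0, -0.0, -1.0]]
wrist_force: [1.4, -0.3, 0.4]
finger_gap: 0.0698
```

Call:
drive_tool:
  targets:
    - {"x": 0.01,"y": 0.04,"z": 0,"spin": 0,"hand": 0.07}
    - {"x": 0.02,"y": 0.07,"z": 0,"spin": 0,"hand": 0.07}
    - {"x": 0.02,"y": 0.078,"z": 0,"spin": 0,"hand": 0.07}
    - {"x": 0.02,"y": 0.078,"z": 0,"spin": 0,"hand": 0.07}

```text
time_s: 2.58
eef_pos: [0.5829, 0.252, 0.1749]
tcp_rot: [[0.976, -0.218, -0.0], [-0.218, -0.976, -0.0], [-0.0, 0.0, -1.0]]
wrist_force: [1.0, -0.5, 0.9]
finger_gap: 0.0699
```

```bash
python3 -c "
from h import *
s=manip.get_state(); print(s['time_s'],s['eef_pos'],s['tcp_rot'].round(3).tolist(),s['joint_pos'].round(0))
c=shot('wrist','w2')
for n,p in (('n',[.581,.252,.04]),('w',[.429,.271,.04]),('pin',[.609,-.032,.084])): print(n,proj(c,np.array(p),True))"
```

```text
2.575 [0.58293741 0.25200255 0.17493828] [[0.976, -0.218, -0.0], [-0.218, -0.976, -0.0], [-0.0, 0.0, -1.0]] [  -5.   28.  -30.   90.   15.   66. -140.]
n (np.float64(319.5152871088676), np.float64(183.19413592164975))
w (np.float64(330.7434274687608), np.float64(298.6759634140457))
pin (np.float64(549.288551397903), np.float64(119.15667801480203))
```

View w2.

View pics/w2.png

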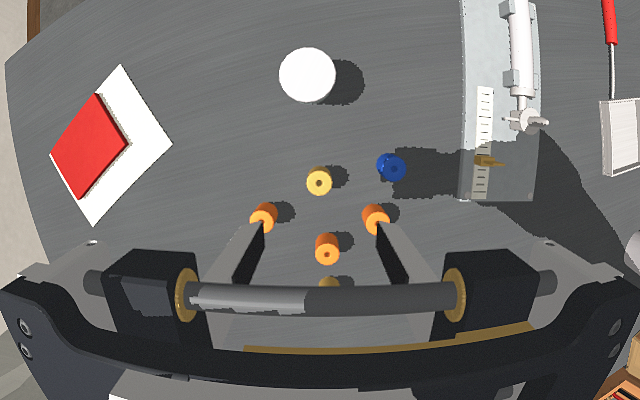

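The wrist view shows the narrow ferrule at (319,182), against a predicted (319.5,183). The space around it is clear, so I'm grasping it and carrying it to the tray.

Call:
drive_tool:
  targets:
    - {"x": -0.002,"y": 0,"z": -0.06,"spin": 0,"hand": 0.06}
    - {"x": -0.002,"y": 0,"z": -0.115,"spin": 0,"hand": 0.06}
    - {"x": -0.002,"y": 0,"z": -0.15,"spin": 0,"hand": 0.06}
    - {"x": -0.002,"y": 0,"z": -0.164,"spin": 0,"hand": 0.05}
    - {"x": -0.002,"y": 0,"z": -0.164,"spin": 0,"hand": 0.04}

```text
time_s: 3.25
eef_pos: [0.5814, 0.2515, 0.0114]
tcp_rot: [[0.976, -0.219, -0.0], [-0.219, -0.976, -0.0], [-0.0, 0.0, -1.0]]
wrist_force: [0.0, 0.3, 0.4]
finger_gap: 0.0435
```

Call:
drive_tool:
  targets:
    - {"x": 0,"y": 0,"z": 0,"spin": 0,"hand": 0.02}
    - {"x": 0,"y": 0,"z": 0,"spin": 0,"hand": 0.02}
    - {"x": 0,"y": 0,"z": 0,"spin": 0,"hand": 0.02}
    - {"x": 0,"y": 0,"z": 0.02,"spin": 0,"hand": 0.02}
    - {"x": 0,"y": 0,"z": 0.06,"spin": 0,"hand": 0.02}

```text
time_s: 3.88
eef_pos: [0.5805, 0.252, 0.072]
tcp_rot: [[0.976, -0.218, -0.002], [-0.218, -0.976, -0.0], [-0.002, 0.001, -1.0]]
wrist_force: [1.1, -0.0, -0.2]
finger_gap: 0.0196
```

Call:
drive_tool:
  targets:
    - {"x": 0,"y": -0.02,"z": 0.05,"spin": 0,"hand": 0.02}
    - {"x": 0,"y": -0.05,"z": 0.09,"spin": 0,"hand": 0.02}
    - {"x": 0,"y": -0.1,"z": 0.12,"spin": 0,"hand": 0.02}
    - {"x": 0,"y": -0.15,"z": 0.13,"spin": 0,"hand": 0.02}
    - {"x": 0,"y": -0.2,"z": 0.13,"spin": 0,"hand": 0.02}

```text
time_s: 4.5
eef_pos: [0.5815, 0.0508, 0.2038]
tcp_rot: [[0.976, -0.218, 0.003], [-0.218, -0.976, 0.0], [0.003, -0.001, -1.0]]
wrist_force: [0.5, -0.2, -0.5]
finger_gap: 0.0202
```

Call:
drive_tool:
  targets:
    - {"x": 0,"y": -0.05,"z": 0,"spin": 0,"hand": 0.02}
    - {"x": -0.01,"y": -0.1,"z": 0,"spin": 0,"hand": 0.02}
    - {"x": -0.01,"y": -0.15,"z": 0,"spin": 0,"hand": 0.02}
    - {"x": -0.02,"y": -0.2,"z": 0,"spin": 0,"hand": 0.02}
    - {"x": -0.02,"y": -0.25,"z": 0,"spin": 0,"hand": 0.02}

```text
time_s: 5.12
eef_pos: [0.5608, -0.1993, 0.203]
tcp_rot: [[0.976, -0.218, 0.001], [-0.218, -0.976, -0.0], [0.001, 0.0, -1.0]]
wrist_force: [1.1, 0.9, 0.2]
finger_gap: 0.0198
```

Call:
drive_tool:
  targets:
    - {"x": 0,"y": -0.05,"z": 0,"spin": 0,"hand": 0.02}
    - {"x": -0.01,"y": -0.09,"z": 0,"spin": 0,"hand": 0.02}
    - {"x": -0.01,"y": -0.106,"z": 0,"spin": 0,"hand": 0.02}
    - {"x": -0.01,"y": -0.106,"z": -0.03,"spin": 0,"hand": 0.02}
    - {"x": -0.01,"y": -0.106,"z": -0.06,"spin": 0,"hand": 0.02}

```text
time_s: 5.75
eef_pos: [0.552, -0.3031, 0.1417]
tcp_rot: [[0.976, -0.218, 0.002], [-0.218, -0.976, -0.0], [0.002, -0.0, -1.0]]
wrist_force: [0.1, 0.6, -0.1]
finger_gap: 0.0201
```

```bash
python3 -c "
from h import *
s=manip.get_state(); print(s['time_s'],s['eef_pos'],s['joint_pos'].round(0),s['finger_gap'])
c=shot('wrist','w3')
for n,p in (('tray',[.551,-.304,.0]),('pin',[.609,-.032,.084])): print(n,proj(c,np.array(p),True))"
```

```text
5.75 [ 0.55196224 -0.30314712  0.14170281] [ 40.  27. -20.  93.  10.  61. -85.] 0.02006038625830903
tray (np.float64(320.15828413012827), np.float64(181.31653524327456))
pin (np.float64(76.23138186350891), np.float64(200.6403292092125))
```

View pics/w3.png

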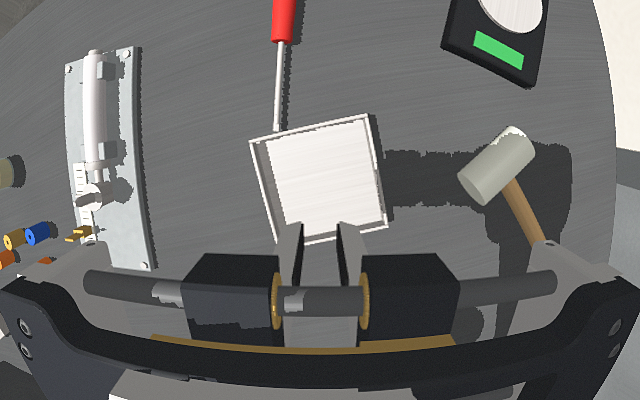

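The gripper is empty: the gap is 0.020 and nothing shows between the fingers at (320,235). The narrow ferrule still appears at about (14,240). I'm checking why it missed.

```bash
python3 -c "
from h import *
c=load('w3'); print('tcp proj',proj(c,np.array([.552,-.3031,.1417]),True),'grasp',proj(c,np.array([.552,-.3031,.1607]),True))
c=load('w2'); print('tcp proj',proj(c,np.array([.583,.252,.175]),True))
t=shot('top','t1'); p=t['pixels'][...,::-1]
hsv=cv2.cvtColor(p,cv2.COLOR_BGR2HSV)
m=cv2.inRange(hsv,(17,120,120),(32,255,255))
n,l,st,ce=cv2.connectedComponentsWithStats(m)
for i in range(1,n):
  if st[i,4]>15: print(ce[i].round(1),st[i])
a=cv2.resize(p[75:250,150:350],(800,700))[:600]
cv2.imwrite('pics/crop1.png',a)
"
```

```text
tcp proj (np.float64(318.79182394328166), np.float64(217.91996259002485)) grasp (np.float64(318.69381189392965), np.float64(226.7329046543337))
tcp proj (np.float64(318.7874553133743), np.float64(217.90614529096356))
[197.5 170. ] [192 164  12  13 122]
[287.  176.2] [283 173   9   7  45]
[164.8 183.5] [160 179  11  10  80]
[221.7 195.5] [217 191  11  10  78]
[193.  206.8] [188 202  11  11  85]
[188.6 234.4] [183 228  12  13  91]
[ 54.3 250.9] [ 46 243  17  16 219]
```

View pics/crop1.png

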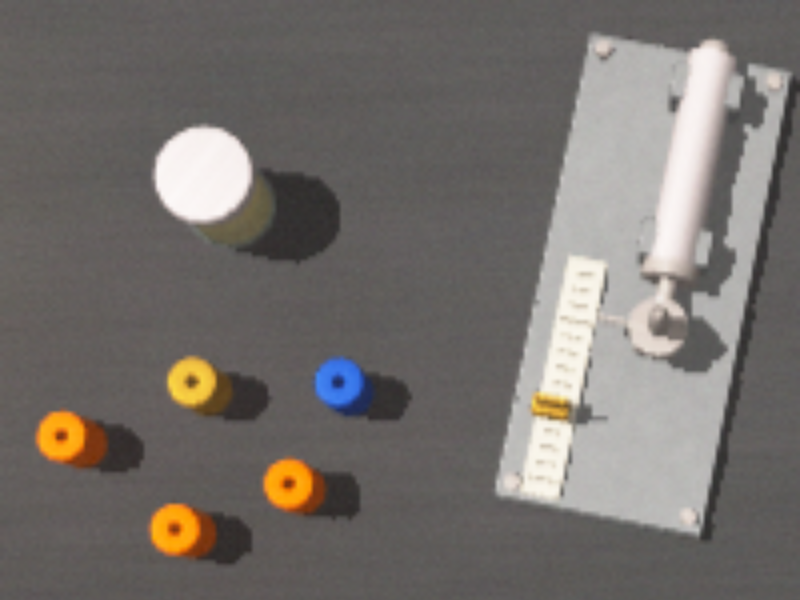

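The top view shows the narrow ferrule undisturbed, at crop (191,382), so the fingers either slipped off it or were still closing when I lifted. I'll go back and check the grip before lifting this time.

Call:
drive_tool:
  targets:
    - {"x": 0,"y": 0.05,"z": 0.02,"spin": 0,"hand": 0.06}
    - {"x": 0,"y": 0.1,"z": 0.04,"spin": 0,"hand": 0.06}
    - {"x": 0.01,"y": 0.16,"z": 0.06,"spin": 0,"hand": 0.06}
    - {"x": 0.01,"y": 0.22,"z": 0.06,"spin": 0,"hand": 0.06}
    - {"x": 0.01,"y": 0.28,"z": 0.06,"spin": 0,"hand": 0.06}
  grip_force: 40

```text
time_s: 6.48
eef_pos: [0.5616, -0.0211, 0.2036]
tcp_rot: [[0.976, -0.217, 0.003], [-0.217, -0.976, -0.0], [0.003, -0.0, -1.0]]
wrist_force: [1.7, 0.8, 0.1]
finger_gap: 0.06
```

Call:
drive_tool:
  targets:
    - {"x": 0,"y": 0.06,"z": 0,"spin": 0,"hand": 0.06}
    - {"x": 0.01,"y": 0.12,"z": 0,"spin": 0,"hand": 0.06}
    - {"x": 0.01,"y": 0.18,"z": -0.02,"spin": 0,"hand": 0.06}
    - {"x": 0.02,"y": 0.24,"z": -0.06,"spin": 0,"hand": 0.06}
    - {"x": 0.021,"y": 0.276,"z": -0.1,"spin": 0,"hand": 0.06}

```text
time_s: 7.1
eef_pos: [0.5832, 0.254, 0.1044]
tcp_rot: [[0.976, -0.217, 0.003], [-0.217, -0.976, 0.002], [0.003, -0.002, -1.0]]
wrist_force: [0.4, 0.1, 0.1]
finger_gap: 0.0598
```

Call:
drive_tool:
  targets:
    - {"x": 0,"y": 0,"z": -0.04,"spin": 0,"hand": 0.06}
    - {"x": 0,"y": 0,"z": -0.08,"spin": 0,"hand": 0.06}
    - {"x": 0,"y": 0,"z": -0.094,"spin": 0,"hand": 0.06}
    - {"x": 0,"y": 0,"z": -0.094,"spin": 0,"hand": 0.0}
    - {"x": 0,"y": 0,"z": -0.094,"spin": 0,"hand": 0.0}

```text
time_s: 7.72
eef_pos: [0.5832, 0.2513, 0.0107]
tcp_rot: [[0.976, -0.219, 0.002], [-0.219, -0.976, 0.001], [0.002, -0.002, -1.0]]
wrist_force: [0.1, -0.5, -0.6]
finger_gap: 0.0434
```

Call:
drive_tool:
  targets:
    - {"x": 0,"y": 0,"z": 0,"spin": 0,"hand": 0.0}
    - {"x": 0,"y": 0,"z": 0,"spin": 0,"hand": 0.0}
    - {"x": 0,"y": 0,"z": 0,"spin": 0,"hand": 0.0}

```text
time_s: 8.1
eef_pos: [0.5831, 0.2499, 0.0099]
tcp_rot: [[0.976, -0.219, 0.001], [-0.219, -0.976, -0.001], [0.002, 0.001, -1.0]]
wrist_force: [0.1, 3.0, 10.8]
finger_gap: 0.0134
```

```bash
python3 -c "
from h import *
c=shot('wrist','w4');t=shot('top','t2')
s=manip.get_state();print(s['time_s'],s['finger_gap'],s['wrist_force'],s['eef_pos'])
p=c['pixels'][...,::-1][130:330,200:440]; q=t['pixels'][...,::-1][120:245,130:290]
o=np.zeros((600,800,3),np.uint8)
o[:330,:396]=cv2.resize(p,(396,330)); o[:310,398:798]=cv2.resize(q,(400,310))
s2=shot('scene','s2')['pixels'][...,::-1][160:300,340:520]; o[332:600,:345]=cv2.resize(s2,(345,268))
cv2.imwrite('pics/c4.png',o)"
```

```text
8.2 0.005400962630708722 [ 0.42315574  7.24705699 15.82192641] [0.58354056 0.25212293 0.01039892]
```

View pics/c4.png

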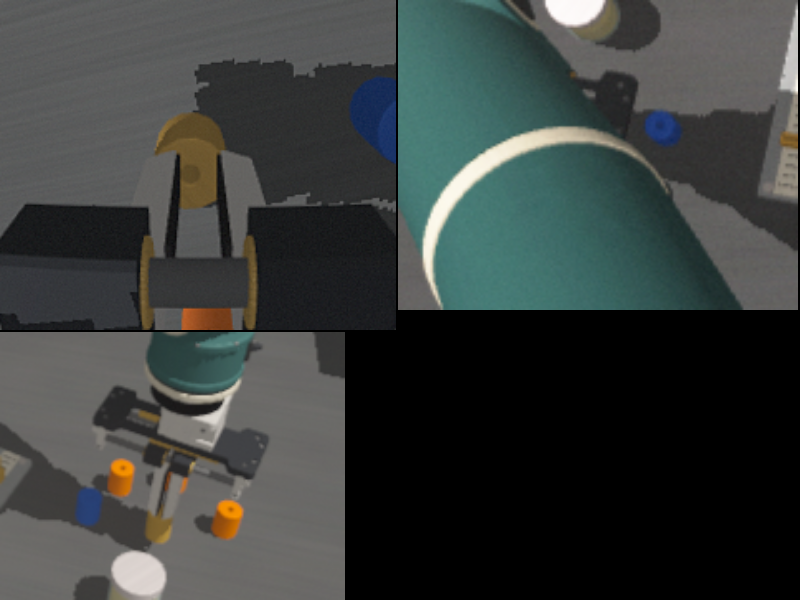

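The wrist crop shows the ferrule's top disc at (188,172) partly covered by the fingertips. The scene crop suggests the tips stand on top of the ferrule at (158,515). I'll check fingertip height numerically from the side view.

```bash
python3 -c "
from h import *
c=load('s2'); w=load('w4')
for z in (0,.01,.02,.03,.04,.05,.06):
  P=np.array([.5835,.2521,z]); u,v=proj(c,P); print(z,np.round([u,v],1),'crop',round((u-340)*345/180),round(332+(v-160)*268/140),'| wrist',np.round(proj(w,P,True),1))
p=c['pixels'][...,::-1][215:290,395:450]; q=w['pixels'][...,::-1][185:265,275:365]
o=np.zeros((600,800,3),np.uint8); o[:600,:385]=cv2.resize(p,(385,525+75),interpolation=cv2.INTER_CUBIC); o[:356,395:795]=cv2.resize(q,(400,356),interpolation=cv2.INTER_CUBIC)
cv2.imwrite('pics/c5.png',o)"
```

```text
0 [420.9 265.8] crop 155 535 | wrist [315.8 214. ]
0.01 [421.5 263.1] crop 156 529 | wrist [315.6 218.1]
0.02 [422.1 260.3] crop 157 524 | wrist [315.5 222.5]
0.03 [422.8 257.5] crop 159 519 | wrist [315.3 227.4]
0.04 [423.4 254.6] crop 160 513 | wrist [315.1 232.8]
0.05 [424.  251.7] crop 161 508 | wrist [314.8 238.7]
0.06 [424.7 248.8] crop 162 502 | wrist [314.6 245.2]
```

View pics/c5.png

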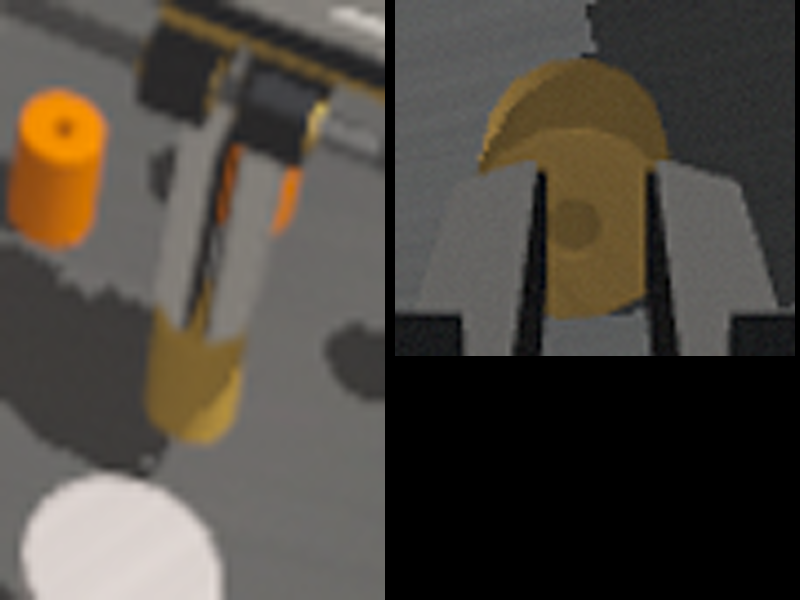

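In the side view the tips end at about z = 0.04 while the TCP reads 0.010. The wrist view agrees, with the finger edge at v≈222 and the ferrule axis at 233. So the fingers really end about 30 mm above the reported TCP. I'll open, go 30 mm lower while watching the force, and grip.

Call:
drive_tool:
  targets:
    - {"x": 0,"y": 0,"z": 0.01,"spin": 0,"hand": 0.06}
    - {"x": 0,"y": 0,"z": 0.015,"spin": 0,"hand": 0.06}
    - {"x": 0,"y": 0,"z": 0.015,"spin": 0,"hand": 0.06}
    - {"x": 0,"y": 0,"z": 0.015,"spin": 0,"hand": 0.06}
    - {"x": 0,"y": 0,"z": 0.015,"spin": 0,"hand": 0.06}

```text
time_s: 8.88
eef_pos: [0.5819, 0.2506, 0.0232]
tcp_rot: [[0.976, -0.218, -0.001], [-0.218, -0.976, -0.0], [-0.001, 0.0, -1.0]]
wrist_force: [0.7, 0.1, -0.5]
finger_gap: 0.049
```

Call:
drive_tool:
  targets:
    - {"x": 0,"y": 0,"z": 0,"spin": 0,"hand": 0.06}
    - {"x": 0,"y": 0,"z": 0,"spin": 0,"hand": 0.06}
    - {"x": 0,"y": 0,"z": -0.015,"spin": 0,"hand": 0.06}
    - {"x": 0,"y": 0,"z": -0.03,"spin": 0,"hand": 0.06}
    - {"x": 0,"y": 0,"z": -0.03,"spin": 0,"hand": 0.06}

```text
time_s: 9.5
eef_pos: [0.581, 0.2503, -0.0083]
tcp_rot: [[0.976, -0.218, -0.003], [-0.218, -0.976, -0.001], [-0.002, 0.001, -1.0]]
wrist_force: [-1.0, 0.3, 1.0]
finger_gap: 0.06
```

No contact at TCP z = -0.008, which confirms the offset. I'll go 10 mm lower and close.

Call:
drive_tool:
  targets:
    - {"x": 0,"y": 0.002,"z": -0.01,"spin": 0,"hand": 0.06}
    - {"x": 0,"y": 0.002,"z": -0.01,"spin": 0,"hand": 0.0}
    - {"x": 0,"y": 0.002,"z": -0.01,"spin": 0,"hand": 0.0}
    - {"x": 0,"y": 0.002,"z": -0.01,"spin": 0,"hand": 0.0}
    - {"x": 0,"y": 0.002,"z": -0.01,"spin": 0,"hand": 0.0}

```text
time_s: 10.12
eef_pos: [0.5824, 0.2528, -0.0161]
tcp_rot: [[0.976, -0.218, 0.0], [-0.218, -0.976, 0.0], [0.0, -0.0, -1.0]]
wrist_force: [-0.8, 0.2, 1.4]
finger_gap: 0.0286
```

Call:
drive_tool:
  targets:
    - {"x": 0,"y": 0,"z": 0,"spin": 0,"hand": 0.0}
    - {"x": 0,"y": 0,"z": 0.02,"spin": 0,"hand": 0.0}
    - {"x": 0,"y": 0,"z": 0.04,"spin": 0,"hand": 0.0}

```text
time_s: 10.5
eef_pos: [0.5822, 0.2529, 0.0252]
tcp_rot: [[0.976, -0.218, 0.0], [-0.218, -0.976, 0.0], [0.0, -0.0, -1.0]]
wrist_force: [-0.1, 0.4, -2.3]
finger_gap: 0.0287
```

Held: gap 0.0287 and a 2.3 N weight. Carrying it to the tray.

Call:
drive_tool:
  targets:
    - {"x": 0,"y": -0.01,"z": 0.05,"spin": 0,"hand": 0.0}
    - {"x": 0,"y": -0.04,"z": 0.09,"spin": 0,"hand": 0.0}
    - {"x": 0,"y": -0.09,"z": 0.11,"spin": 0,"hand": 0.0}
    - {"x": 0,"y": -0.14,"z": 0.11,"spin": 0,"hand": 0.0}
    - {"x": 0,"y": -0.2,"z": 0.11,"spin": 0,"hand": 0.0}

```text
time_s: 11.12
eef_pos: [0.5822, 0.0518, 0.1355]
tcp_rot: [[0.976, -0.217, 0.002], [-0.217, -0.976, 0.0], [0.002, -0.001, -1.0]]
wrist_force: [1.7, -1.2, -2.9]
finger_gap: 0.0287
```

Call:
drive_tool:
  targets:
    - {"x": 0,"y": -0.06,"z": 0,"spin": 0,"hand": 0.0}
    - {"x": -0.01,"y": -0.12,"z": 0,"spin": 0,"hand": 0.0}
    - {"x": -0.02,"y": -0.18,"z": 0,"spin": 0,"hand": 0.0}
    - {"x": -0.025,"y": -0.24,"z": 0,"spin": 0,"hand": 0.0}
    - {"x": -0.031,"y": -0.29,"z": 0,"spin": 0,"hand": 0.0}

```text
time_s: 11.75
eef_pos: [0.5507, -0.2397, 0.1352]
tcp_rot: [[0.976, -0.219, 0.001], [-0.219, -0.976, -0.001], [0.001, 0.0, -1.0]]
wrist_force: [1.8, 1.6, -2.0]
finger_gap: 0.0284
```

Call:
drive_tool:
  targets:
    - {"x": 0,"y": -0.04,"z": 0,"spin": 0,"hand": 0.0}
    - {"x": 0,"y": -0.066,"z": -0.02,"spin": 0,"hand": 0.0}
    - {"x": 0,"y": -0.066,"z": -0.07,"spin": 0,"hand": 0.0}
    - {"x": 0,"y": -0.066,"z": -0.12,"spin": 0,"hand": 0.0}
    - {"x": 0,"y": -0.066,"z": -0.135,"spin": 0,"hand": 0.0}

```text
time_s: 12.38
eef_pos: [0.55, -0.3026, -0.0027]
tcp_rot: [[0.976, -0.218, -0.002], [-0.218, -0.976, 0.002], [-0.003, -0.001, -1.0]]
wrist_force: [0.9, -0.5, -0.4]
finger_gap: 0.0285
```

Call:
drive_tool:
  targets:
    - {"x": 0,"y": 0,"z": -0.006,"spin": 0,"hand": 0.0}
    - {"x": 0,"y": 0,"z": -0.009,"spin": 0,"hand": 0.0}
    - {"x": 0,"y": 0,"z": -0.009,"spin": 0,"hand": 0.0}

```text
time_s: 12.75
eef_pos: [0.5518, -0.3036, -0.0091]
tcp_rot: [[0.976, -0.218, 0.001], [-0.218, -0.976, -0.001], [0.002, 0.0, -1.0]]
wrist_force: [-0.6, -0.2, -2.1]
finger_gap: 0.0286
```

Call:
drive_tool:
  targets:
    - {"x": 0,"y": 0,"z": -0.003,"spin": 0,"hand": 0.0}
    - {"x": 0,"y": 0,"z": -0.003,"spin": 0,"hand": 0.05}
    - {"x": 0,"y": 0,"z": -0.003,"spin": 0,"hand": 0.05}
    - {"x": 0,"y": 0,"z": -0.003,"spin": 0,"hand": 0.05}
    - {"x": 0,"y": 0,"z": 0.02,"spin": 0,"hand": 0.05}

```text
time_s: 13.38
eef_pos: [0.5501, -0.3027, 0.0085]
tcp_rot: [[0.976, -0.218, -0.002], [-0.218, -0.976, 0.002], [-0.003, -0.001, -1.0]]
wrist_force: [0.3, -0.2, -0.0]
finger_gap: 0.05
```

Call:
drive_tool:
  targets:
    - {"x": 0,"y": 0,"z": 0.05,"spin": 0,"hand": 0.05}
    - {"x": 0,"y": 0.02,"z": 0.1,"spin": 0,"hand": 0.05}
    - {"x": -0.02,"y": 0.07,"z": 0.12,"spin": 0,"hand": 0.06}
    - {"x": -0.04,"y": 0.12,"z": 0.12,"spin": 0,"hand": 0.06}
    - {"x": -0.05,"y": 0.18,"z": 0.12,"spin": 0,"hand": 0.06}

```text
time_s: 14.0
eef_pos: [0.5002, -0.1224, 0.1299]
tcp_rot: [[0.976, -0.22, 0.001], [-0.22, -0.976, -0.001], [0.001, 0.001, -1.0]]
wrist_force: [1.3, -0.0, 0.1]
finger_gap: 0.0603
```

Call:
drive_tool:
  targets:
    - {"x": -0.01,"y": 0.06,"z": 0,"spin": 0,"hand": 0.06}
    - {"x": -0.02,"y": 0.12,"z": 0,"spin": 0,"hand": 0.06}
    - {"x": -0.03,"y": 0.18,"z": 0,"spin": 0,"hand": 0.06}
    - {"x": -0.05,"y": 0.24,"z": 0,"spin": 0,"hand": 0.06}
    - {"x": -0.06,"y": 0.29,"z": 0,"spin": 0,"hand": 0.06}

```text
time_s: 14.62
eef_pos: [0.4401, 0.1688, 0.1299]
tcp_rot: [[0.976, -0.218, 0.001], [-0.218, -0.976, -0.0], [0.001, -0.0, -1.0]]
wrist_force: [0.9, 0.1, 0.2]
finger_gap: 0.0601
```

Call:
drive_tool:
  targets:
    - {"x": 0,"y": 0.05,"z": 0,"spin": 0,"hand": 0.06}
    - {"x": -0.005,"y": 0.09,"z": 0,"spin": 0,"hand": 0.06}
    - {"x": -0.011,"y": 0.107,"z": 0,"spin": 0,"hand": 0.06}
    - {"x": -0.011,"y": 0.107,"z": 0,"spin": 0,"hand": 0.06}

```text
time_s: 15.12
eef_pos: [0.4295, 0.2749, 0.1296]
tcp_rot: [[0.976, -0.216, -0.0], [-0.216, -0.976, 0.0], [-0.0, -0.0, -1.0]]
wrist_force: [0.4, 0.4, -0.4]
finger_gap: 0.0607
```

```bash
python3 -c "
from h import *
s=manip.get_state(); print(s['time_s'],s['eef_pos'],s['tcp_rot'].round(3).tolist(),s['joint_pos'].round(0))
c=shot('wrist','w6'); print(proj(c,np.array([.43,.273,.04]),True))
hsv=cv2.cvtColor(c['pixels'],cv2.COLOR_RGB2HSV); m=cv2.inRange(hsv,(17,100,60),(32,255,255))
n,l,st,ce=cv2.connectedComponentsWithStats(m)
for i in range(1,n):
  if st[i,4]>40: print(ce[i].round(1),st[i])
t=shot('top','t3'); hsv=cv2.cvtColor(t['pixels'],cv2.COLOR_RGB2HSV); m=cv2.inRange(hsv,(17,100,60),(32,255,255))
n,l,st,ce=cv2.connectedComponentsWithStats(m)
for i in range(1,n):
  if st[i,4]>40: print('top',ce[i].round(1),st[i],onz(t,*ce[i],.044).round(3))
"
```

```text
15.125 [0.42946687 0.27493734 0.12956275] [[0.976, -0.216, -0.0], [-0.216, -0.976, 0.0], [-0.0, -0.0, -1.0]] [  -3.   19.  -39.  110.   15.   56. -152.]
(np.float64(320.9192293251334), np.float64(189.45711072677045))
[500.1  31.8] [485  24  36  17 375]
[636.3  48.2] [633  40   7  18 104]
[237.2  84.5] [224  71  28  28 562]
[379.3  85.3] [365  71  29  29 605]
[317.2 124.1] [303 110  29  29 627]
[321.3 188.3] [307 171  30  35 715]
[200.4 296. ] [192 269  22  55 616]
[439.1 296.1] [427 269  21  55 618]
[388.1 343.4] [ 222  324  299   31 2345]
[629.1 391.2] [619 383  21  17  92]
top [428.5 177.7] [421 171  16  14 171] [ 0.55  -0.298  0.044]
top [287.1 176.3] [283 173  10   7  50] [0.562 0.039 0.044]
top [164.9 183.3] [160 178  11  12  88] [0.552 0.329 0.044]
top [221.7 195.2] [216 190  12  12  89] [0.52  0.195 0.044]
top [543.4 228. ] [518 190  52  75 839] [ 0.423 -0.563  0.044]
top [193.  206.7] [188 201  11  12  91] [0.495 0.262 0.044]
```

The top view puts the narrow ferrule in the tray at (0.55,-0.30). The wide one matches its prediction, so I'm grasping it.

Call:
drive_tool:
  targets:
    - {"x": 0,"y": 0,"z": -0.06,"spin": 0,"hand": 0.06}
    - {"x": 0,"y": 0,"z": -0.11,"spin": 0,"hand": 0.06}
    - {"x": 0,"y": 0,"z": -0.14,"spin": 0,"hand": 0.06}
    - {"x": 0,"y": 0,"z": -0.146,"spin": 0,"hand": 0.05}
    - {"x": 0,"y": 0,"z": -0.146,"spin": 0,"hand": 0.0}

```text
time_s: 15.85
eef_pos: [0.4307, 0.2735, -0.0157]
tcp_rot: [[0.976, -0.219, 0.001], [-0.219, -0.976, 0.0], [0.001, -0.0, -1.0]]
wrist_force: [0.0, -0.2, 0.4]
finger_gap: 0.0435
```

Call:
drive_tool:
  targets:
    - {"x": 0,"y": 0,"z": 0,"spin": 0,"hand": 0.0}
    - {"x": 0,"y": 0,"z": 0,"spin": 0,"hand": 0.0}
    - {"x": 0,"y": 0,"z": 0,"spin": 0,"hand": 0.0}
    - {"x": 0,"y": 0,"z": 0.02,"spin": 0,"hand": 0.0}
    - {"x": 0,"y": 0,"z": 0.06,"spin": 0,"hand": 0.0}

```text
time_s: 16.48
eef_pos: [0.4295, 0.2733, 0.0439]
tcp_rot: [[0.976, -0.218, -0.002], [-0.218, -0.976, -0.001], [-0.001, 0.001, -1.0]]
wrist_force: [1.2, -0.1, -1.3]
finger_gap: 0.0289
```

Held: gap 0.0289, 1.3 N. I'm moving to about 50 mm short of the pin to measure it with the wrist camera.

Call:
drive_tool:
  targets:
    - {"x": 0.02,"y": -0.03,"z": 0.04,"spin": 0,"hand": 0.0}
    - {"x": 0.04,"y": -0.08,"z": 0.06,"spin": 0,"hand": 0.0}
    - {"x": 0.06,"y": -0.13,"z": 0.06,"spin": 0,"hand": 0.0}
    - {"x": 0.08,"y": -0.185,"z": 0.06,"spin": 0,"hand": 0.0}
    - {"x": 0.1,"y": -0.24,"z": 0.06,"spin": 0,"hand": 0.0}

```text
time_s: 17.1
eef_pos: [0.5307, 0.0318, 0.1044]
tcp_rot: [[0.976, -0.218, 0.001], [-0.218, -0.976, -0.0], [0.001, -0.0, -1.0]]
wrist_force: [0.7, 1.0, -1.8]
finger_gap: 0.0287
```

Call:
drive_tool:
  targets:
    - {"x": 0.02,"y": -0.03,"z": 0,"spin": 0,"hand": 0.0}
    - {"x": 0.03,"y": -0.054,"z": 0,"spin": 0,"hand": 0.0}
    - {"x": 0.03,"y": -0.054,"z": 0,"spin": 0,"hand": 0.0}
    - {"x": 0.03,"y": -0.054,"z": 0,"spin": 0,"hand": 0.0}

```text
time_s: 17.6
eef_pos: [0.5599, -0.0196, 0.1039]
tcp_rot: [[0.976, -0.218, 0.0], [-0.218, -0.976, 0.0], [0.0, -0.0, -1.0]]
wrist_force: [0.6, -0.7, -1.5]
finger_gap: 0.0288
```

```bash
python3 -c "
from h import *
s=manip.get_state(); print(s['time_s'],s['eef_pos'],s['tcp_rot'].round(3).tolist(),s['finger_gap'])
c=shot('wrist','w7'); w=c
for z in (.05,.084): print(z,proj(c,np.array([.609,-.032,z]),True))
e=s['eef_pos']; b=e[2]+.0163; print('ferr top',proj(c,np.array([e[0],e[1],b+.04]),True),'bot',proj(c,np.array([e[0],e[1],b]),True))
p=c['pixels'][...,::-1]
q=p[120:270,220:420]; cv2.imwrite('pics/c7.png',cv2.resize(q,(800,600),interpolation=cv2.INTER_CUBIC))
"
```

```text
17.6 [ 0.55993956 -0.01961906  0.10392541] [[0.976, -0.218, 0.0], [-0.218, -0.976, 0.0], [0.0, -0.0, -1.0]] 0.02875549176372463
0.05 (np.float64(320.6104886340239), np.float64(141.571800139497))
0.084 (np.float64(320.7141908455403), np.float64(144.46074384988813))
ferr top (np.float64(318.41674445975804), np.float64(249.68974090439735)) bot (np.float64(318.6914904770097), np.float64(225.47080390093413))
```

View pics/c7.png

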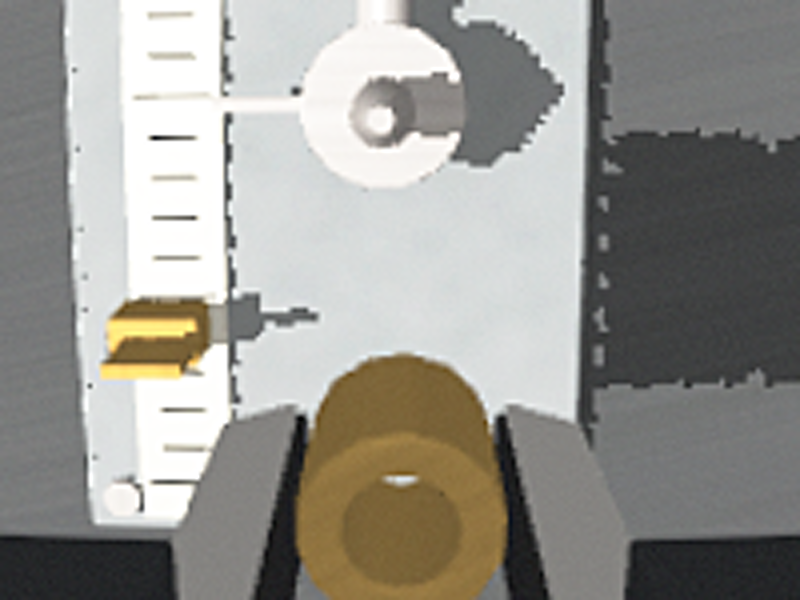

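The crop shows the flange centre at (383,107), pin tip at (380,118) and rider blade near (160,320). The ferrule's top centre is at (402,522), with its lower front edge at y=352. I'll turn those into offsets.

```bash
python3 -c "
from h import *
c=load('w7'); X=np.array([.976,-.218,0]);Y=np.array([.218,.976,0])
f=lambda u,v:(220+(u+.5)/4-.5,120+(v+.5)/4-.5)
fl=onz(c,*f(383,107),.05,True); pt=onz(c,*f(380,118),.084,True); print('flange',fl.round(4),'pintop',pt.round(4))
e=np.array([.5599,-.0196,.1039]); b=e[2]+.0163
ft=onz(c,*f(402,522),b+.04,True); print('ferr top',ft.round(4),'rel tcp in puller xy',(ft-e)@X,(ft-e)@Y)
for z,n in ((b+.04,'top'),(b,'bot')):
  P=np.array([e[0],e[1],z]); 
  for d in (X,-X,Y,-Y):
    u,v=proj(c,P+.015*d,True); print(n,round((u-220)*4),round((v-120)*4))
# blade: both edges at z .042
for u,v in ((160,322),(160,338),(205,300),(205,330)): 
  m=onz(c,*f(u,v),.042,True); print('blade',u,v,'x from pin',(m-pt)@X,'y',(m-pt)@Y)
po=onz(c,*f(222,104),.042,True); print('pointer',(po-pt)@X,(po-pt)@Y)
t=load('t1'); print('top flange',onz(t,150+657/4,75+326/4,.05).round(4),'tip',onz(t,150+657/4,75+318/4,.084).round(4))
"
```

```text
flange [ 0.606  -0.0268  0.05  ] pintop [ 0.6066 -0.0268  0.084 ]
ferr top [ 0.5595 -0.0205  0.1602] rel tcp in puller xy -0.0002257112325831284 -0.0009321105678186137
top 393 414
top 394 617
top 283 518
top 505 518
bot 395 335
bot 395 505
bot 304 422
bot 485 422
blade 160 322 x from pin -0.05000464277419852 y 0.051462348342406296
blade 160 338 x from pin -0.05381457783971514 y 0.051648993000923536
blade 205 300 x from pin -0.04481153108650097 y 0.04073064290266626
blade 205 330 x from pin -0.0518794527970862 y 0.04100180477598422
pointer -0.00029810095406379426 0.035629560147035826
top flange [ 0.6067 -0.0265  0.05  ] tip [ 0.6042 -0.026   0.084 ]
```

The ferrule sits about 2 mm back from the TCP and 1 mm to its side, and the pin is at (0.606,-0.027) in both cameras. The TCP target is about (0.6085,-0.0262). I'll move over the pin and descend in stages.

Call:
drive_tool:
  targets:
    - {"x": 0.02,"y": -0.003,"z": 0,"spin": 0,"hand": 0.0}
    - {"x": 0.04,"y": -0.006,"z": 0,"spin": 0,"hand": 0.0}
    - {"x": 0.0485,"y": -0.0065,"z": 0,"spin": 0,"hand": 0.0}
    - {"x": 0.0485,"y": -0.0065,"z": -0.02,"spin": 0,"hand": 0.0}
    - {"x": 0.0485,"y": -0.0065,"z": -0.032,"spin": 0,"hand": 0.0}

```text
time_s: 18.27
eef_pos: [0.6072, -0.0264, 0.0697]
tcp_rot: [[0.976, -0.218, -0.002], [-0.218, -0.976, 0.0], [-0.002, 0.0, -1.0]]
wrist_force: [-0.3, 0.4, -1.5]
finger_gap: 0.0283
```

Call:
drive_tool:
  targets:
    - {"x": 0,"y": 0,"z": -0.004,"spin": 0,"hand": 0.0}
    - {"x": 0,"y": 0,"z": -0.008,"spin": 0,"hand": 0.0}
    - {"x": 0,"y": 0,"z": -0.012,"spin": 0,"hand": 0.0}
    - {"x": 0,"y": 0,"z": -0.012,"spin": 0,"hand": 0.0}

```text
time_s: 18.77
eef_pos: [0.6086, -0.0267, 0.0595]
tcp_rot: [[0.976, -0.218, -0.0], [-0.218, -0.976, 0.0], [-0.0, -0.0, -1.0]]
wrist_force: [1.0, 0.1, -1.7]
finger_gap: 0.0288
```

Call:
drive_tool:
  targets:
    - {"x": 0,"y": 0,"z": -0.003,"spin": 0,"hand": 0.0}
    - {"x": 0,"y": 0,"z": -0.006,"spin": 0,"hand": 0.0}
    - {"x": 0,"y": 0,"z": -0.009,"spin": 0,"hand": 0.0}
    - {"x": 0,"y": 0,"z": -0.01,"spin": 0,"hand": 0.0}

```text
time_s: 19.27
eef_pos: [0.6085, -0.0267, 0.0493]
tcp_rot: [[0.976, -0.218, -0.0], [-0.218, -0.976, 0.0], [-0.0, -0.0, -1.0]]
wrist_force: [0.3, -0.4, -1.7]
finger_gap: 0.0285
```

On the pin with no side force; 15–16 mm still to go.

Call:
drive_tool:
  targets:
    - {"x": 0,"y": 0,"z": -0.004,"spin": 0,"hand": 0.0}
    - {"x": 0,"y": 0,"z": -0.008,"spin": 0,"hand": 0.0}
    - {"x": 0,"y": 0,"z": -0.012,"spin": 0,"hand": 0.0}
    - {"x": 0,"y": 0,"z": -0.0135,"spin": 0,"hand": 0.0}
    - {"x": 0,"y": 0,"z": -0.0135,"spin": 0,"hand": 0.0}

```text
time_s: 19.9
eef_pos: [0.6086, -0.0267, 0.036]
tcp_rot: [[0.976, -0.218, -0.0], [-0.218, -0.976, 0.0], [-0.0, -0.0, -1.0]]
wrist_force: [0.1, 0.1, -1.4]
finger_gap: 0.0285
```

Call:
drive_tool:
  targets:
    - {"x": 0,"y": 0,"z": -0.001,"spin": 0,"hand": 0.0}
    - {"x": 0,"y": 0,"z": -0.002,"spin": 0,"hand": 0.0}
    - {"x": 0,"y": 0,"z": -0.002,"spin": 0,"hand": 0.0}

```text
time_s: 20.27
eef_pos: [0.6089, -0.0268, 0.0347]
tcp_rot: [[0.976, -0.218, 0.0], [-0.218, -0.976, -0.0], [0.0, 0.0, -1.0]]
wrist_force: [-3.8, -0.8, 8.9]
finger_gap: 0.0287
```

It seated with contact at TCP z = 0.0347, which puts its underside at about 0.0505. I'll release briefly so it settles fully, then regrip at 60 N.

Call:
drive_tool:
  targets:
    - {"x": 0,"y": 0,"z": 0.0005,"spin": 0,"hand": 0.04}
    - {"x": 0,"y": 0,"z": 0.0005,"spin": 0,"hand": 0.04}
    - {"x": 0,"y": 0,"z": 0.0005,"spin": 0,"hand": 0.04}
    - {"x": 0,"y": 0,"z": 0.0005,"spin": 0,"hand": 0.04}
    - {"x": 0,"y": 0,"z": 0.0005,"spin": 0,"hand": 0.0}
  grip_force: 50

```text
time_s: 20.9
eef_pos: [0.6087, -0.0268, 0.0345]
tcp_rot: [[0.976, -0.218, 0.0], [-0.218, -0.976, 0.0], [-0.0, -0.0, -1.0]]
wrist_force: [0.2, 0.1, 0.1]
finger_gap: 0.033
```

Call:
drive_tool:
  targets:
    - {"x": 0,"y": 0,"z": 0,"spin": 0,"hand": 0.0}
    - {"x": 0,"y": 0,"z": 0,"spin": 0,"hand": 0.0}
    - {"x": 0,"y": 0,"z": 0,"spin": 0,"hand": 0.0}
    - {"x": 0,"y": 0,"z": 0,"spin": 0,"hand": 0.0}

```text
time_s: 21.4
eef_pos: [0.6086, -0.0267, 0.0345]
tcp_rot: [[0.976, -0.218, -0.0], [-0.218, -0.976, 0.0], [-0.0, -0.0, -1.0]]
wrist_force: [0.2, 0.6, -0.1]
finger_gap: 0.0287
```

Call:
drive_tool:
  targets:
    - {"x": -0.0088,"y": 0.002,"z": 0,"spin": 0,"hand": 0.0}
    - {"x": -0.0176,"y": 0.0039,"z": 0,"spin": 0,"hand": 0.0}
    - {"x": -0.0264,"y": 0.0059,"z": 0,"spin": 0,"hand": 0.0}
    - {"x": -0.0351,"y": 0.0078,"z": 0,"spin": 0,"hand": 0.0}
    - {"x": -0.0439,"y": 0.0098,"z": 0,"spin": 0,"hand": 0.0}

```text
time_s: 22.02
eef_pos: [0.5656, -0.0172, 0.0349]
tcp_rot: [[0.976, -0.219, 0.003], [-0.219, -0.976, 0.0], [0.003, -0.001, -1.0]]
wrist_force: [9.5, -1.4, -6.2]
finger_gap: 0.0286
```

Call:
drive_tool:
  targets:
    - {"x": 0,"y": 0,"z": 0,"spin": 0,"hand": 0.0}
    - {"x": 0,"y": 0,"z": 0,"spin": 0,"hand": 0.0}
    - {"x": 0,"y": 0,"z": 0,"spin": 0,"hand": 0.0}

```text
time_s: 22.4
eef_pos: [0.5659, -0.0172, 0.035]
tcp_rot: [[0.976, -0.219, 0.003], [-0.219, -0.976, -0.0], [0.003, -0.001, -1.0]]
wrist_force: [8.6, -1.8, -4.5]
finger_gap: 0.0285
```

```bash
python3 -c "
from h import *
s=manip.get_state(); print(s['time_s'],s['eef_pos'],s['finger_gap'],s['wrist_force'])
w=shot('wrist','w8')['pixels'][...,::-1]; t=shot('top','t8')['pixels'][...,::-1]; sc=shot('scene','s8'); s8=sc['pixels'][...,::-1]
o=np.zeros((600,800,3),np.uint8); I=cv2.INTER_CUBIC
o[:300,:400]=cv2.resize(w[150:250,210:344],(400,300),interpolation=I)
o[:300,404:]=cv2.resize(t[150:210,270:349],(396,300),interpolation=I)
print(proj(sc,np.array([.56,.02,.05])))
o[302:600,:400]=cv2.resize(s8[205:265,290:370],(400,298),interpolation=I)
o[302:600,404:]=cv2.resize(load('w7')['pixels'][185:220,240:286,::-1],(396,298),interpolation=I)
cv2.imwrite('pics/c8.png',o)"
```

```text
22.4 [ 0.56586281 -0.0172138   0.03495703] 0.02846277484985577 [ 8.56973699 -1.7777535  -4.47320777]
(np.float64(329.9794816492728), np.float64(223.90776500967772))
```

View pics/c8.png

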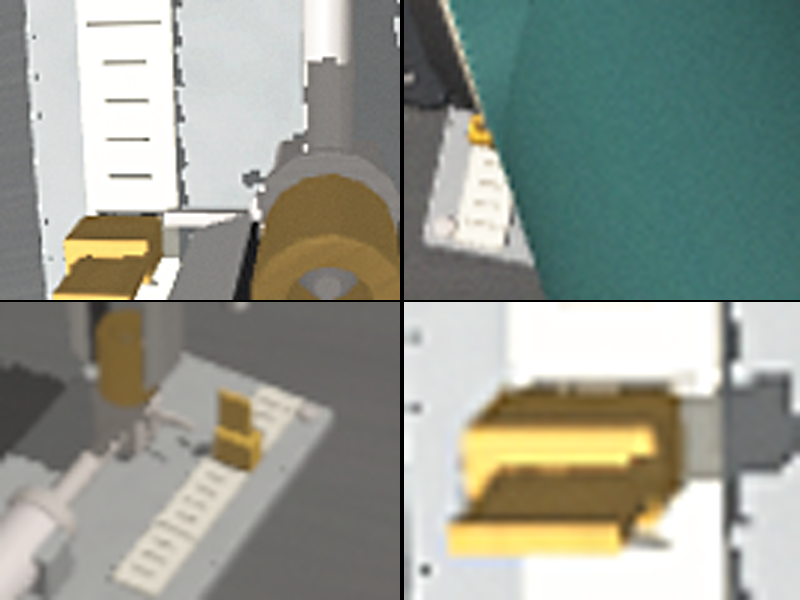

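The composite (wrist and scene, after a 45 mm pull) shows three things:
- Wrist, top left: the pointer at (165–255,217) is still ahead of the rider.
- Scene, lower left: the tall blade stands behind the rider's block, its top edge at about (235,392). The pointer tip is at (190,428).
- w7 close-up, lower right: the blade's top strip is at (447–630, 522–550).

I'll triangulate the blade.

```bash
python3 -c "
from h import *
X=np.array([.976,-.218,0]);Y=np.array([.218,.976,0])
w7=load('w7');w8=load('w8');s=load('s8')
A=lambda u,v:(240+(u-404)/8.61-.5+.06,185+(v-302)/8.51-.44)
B=lambda u,v:(290+u/5-.4,205+(v-302)/4.97-.4)
C=lambda u,v:(210+u/2.985-.33,150+v/3-.33)
def tri(r1,r2):
  (o,d),(p,e)=r1,r2; t=np.linalg.lstsq(np.c_[d,-e],p-o,rcond=None)[0]; a=o+t[0]*d;b=p+t[1]*e; return (a+b)/2,np.linalg.norm(a-b)
pin=np.array([.6063,-.0268,0])
loc=lambda P:np.round([(P-pin)@X*1e3,(P-pin)@Y*1e3,P[2]*1e3],1)
for n,a,b in (('top mid',(538,536),(236,393)),):
  P,g=tri(ray(w7,*A(*a),True),ray(s,*B(*b))); print(n,loc(P),g)
for z in (.042,.045,.048,.05):
  print(z,'w7 blade strip',[loc(onz(w7,*A(u,v),z,True))[:2] for u,v in ((625,522),(625,536),(625,550))],'scene top',loc(onz(s,*B(236,393),z)),'w8',loc(onz(w8,*C(133,297),z,True)))
print('pointer w8',[loc(onz(w8,*C(u,217),.042,True)) for u in (167,200)],'scene',loc(onz(s,*B(190,428),.042)))
# direct pixel difference in scene: block/blade base
"
```

```text
top mid [-56.6  53.   60.3] 0.0020423079313589216
0.042 w7 blade strip [array([-59.5,  46.7]), array([-61.1,  46.8]), array([-62.7,  46.8])] scene top [-73.9  44.7  42. ] w8 [-62.9  47.2  42. ]
0.045 w7 blade strip [array([-58.7,  46.1]), array([-60.2,  46.2]), array([-61.8,  46.3])] scene top [-71.3  46.1  45. ] w8 [-61.6  46.5  45. ]
0.048 w7 blade strip [array([-57.8,  45.6]), array([-59.3,  45.6]), array([-60.9,  45.7])] scene top [-68.6  47.6  48. ] w8 [-60.3  45.8  48. ]
0.05 w7 blade strip [array([-57.2,  45.2]), array([-58.7,  45.3]), array([-60.3,  45.3])] scene top [-66.8  48.5  50. ] w8 [-59.4  45.4  50. ]
pointer w8 [array([-42.4,  37.7,  42. ]), array([-42.4,  29.8,  42. ])] scene [-41.2  36.9  42. ]
```

The mark is at about -58 mm and the pointer is now at about -42 mm. Pulling 16 mm more.

Call:
drive_tool:
  targets:
    - {"x": -0.004,"y": 0.0009,"z": 0,"spin": 0,"hand": 0.0}
    - {"x": -0.008,"y": 0.0018,"z": 0,"spin": 0,"hand": 0.0}
    - {"x": -0.012,"y": 0.0027,"z": 0,"spin": 0,"hand": 0.0}
    - {"x": -0.0156,"y": 0.0035,"z": 0,"spin": 0,"hand": 0.0}
    - {"x": -0.0156,"y": 0.0035,"z": 0,"spin": 0,"hand": 0.0}

```text
time_s: 23.18
eef_pos: [0.5504, -0.0137, 0.035]
tcp_rot: [[0.976, -0.219, 0.003], [-0.219, -0.976, -0.0], [0.003, -0.001, -1.0]]
wrist_force: [10.9, -2.9, -6.9]
finger_gap: 0.0284
```

Call:
drive_tool:
  targets:
    - {"x": 0,"y": 0,"z": 0,"spin": 0,"hand": 0.0}
    - {"x": 0,"y": 0,"z": 0,"spin": 0,"hand": 0.0}

```text
time_s: 23.42
eef_pos: [0.5506, -0.0138, 0.035]
tcp_rot: [[0.976, -0.219, 0.003], [-0.219, -0.976, -0.0], [0.003, -0.001, -1.0]]
wrist_force: [11.7, -1.6, -6.2]
finger_gap: 0.0286
```

```bash
python3 -c "
from h import *
s=manip.get_state(); print(s['time_s'],s['eef_pos'],s['finger_gap'],s['wrist_force'])
w=shot('wrist','w9')['pixels'][...,::-1]; t=shot('top','t9'); s8=shot('scene','s9')['pixels'][...,::-1]
o=np.zeros((600,800,3),np.uint8); I=cv2.INTER_CUBIC
o[:300,:400]=cv2.resize(w[180:280,210:344],(400,300),interpolation=I)
o[:300,404:]=cv2.resize(t['pixels'][140:215,380:479,::-1],(396,300),interpolation=I)
o[302:600,:]=cv2.resize(s8[210:240,295:375],(800,298),interpolation=I)
cv2.imwrite('pics/c9.png',o)"
```

```text
23.425 [ 0.55055808 -0.01380165  0.03500945] 0.02861614972202797 [11.66958567 -1.58374155 -6.2037007 ]
```

View pics/c9.png

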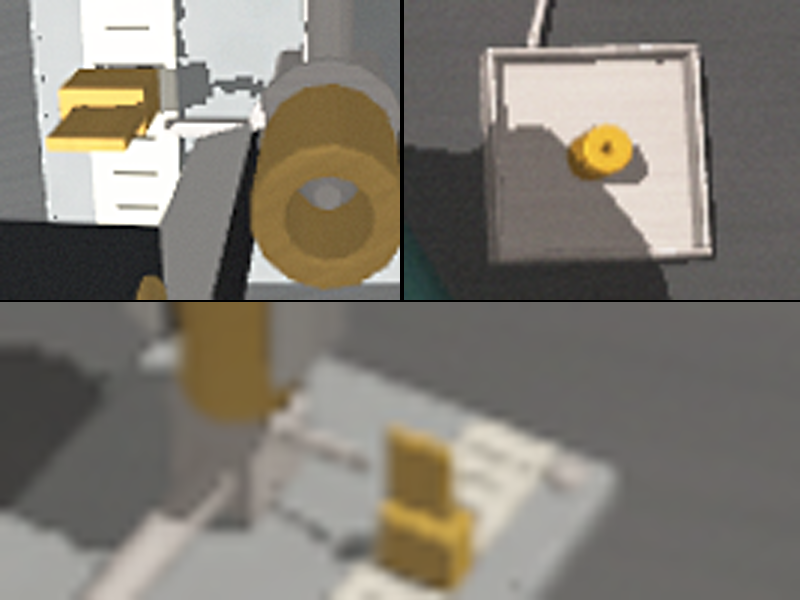

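The composite shows the narrow ferrule upright in the tray. In the wrist view the pointer (165–250,122) lies level with the blade's visible face. In the scene view the tip is at (365,463) and the blade's rod-side edge is at u≈388. I'll compute the remaining error using three views, including the start top view.

```bash
python3 -c "
from h import *
from scipy.optimize import least_squares
X=np.array([.976,-.218,0]);Y=np.array([.218,.976,0]);pin=np.array([.6063,-.0268,0])
loc=lambda P:np.round([(P-pin)@X*1e3,(P-pin)@Y*1e3,P[2]*1e3],1)
t=load('t1');s=load('s9');w=load('w9');w7=load('w7')
C=lambda u,v:(210+u/2.985-.33,180+v/3-.33); B=lambda u,v:(295+u/10-.45,210+(v-302)/9.93-.45)
A=lambda u,v:(240+(u-404)/8.61-.44,185+(v-302)/8.51-.44)
print('pointer w9',loc(onz(w,*C(168,122),.042,True)),'scene',loc(onz(s,*B(366,463),.042)))
for z in (.045,.05,.055,.06): print(z,'w9 +X top edge corner',loc(onz(w,*C(133,137),z,True)),'-X',loc(onz(w,*C(126,150),z,True)),'scene corner',loc(onz(s,*B(389,428),z)))
# plumb: predicted pixels of blade rod edge (y=44) at z=.042,.05 for candidate x
for x in (-54,-57,-60,-63):
  print(x,end=' ')
  for z in (.03,.042,.05,.055):
    P=pin+X*x/1e3+Y*.044+[0,0,z]; a=proj(w,P,True); b=proj(s,P); c=proj(t,P)
    print(z,'w(%d,%d) s(%d,%d) t(%.1f,%.1f)'%((a[0]-209.67)*2.985,(a[1]-179.67)*3,(b[0]-294.55)*10,(b[1]-209.55)*9.93+302,*c),end=' ')
  print()
g=t['pixels'][170:183,281:296]; print(g[...,0]);print(g[...,2])
"
```

```text
pointer w9 [-56.9  37.4  42. ] scene [-58.2  37.3  42. ]
0.045 w9 +X top edge corner [-59.7  45.4  45. ] -X [-62.9  47.3  45. ] scene corner [-69.2  37.7  45. ]
0.05 w9 +X top edge corner [-57.9  44.2  50. ] -X [-61.1  46.1  50. ] scene corner [-64.8  40.2  50. ]
0.055 w9 +X top edge corner [-56.2  43.1  55. ] -X [-59.3  44.9  55. ] scene corner [-60.3  42.6  55. ]
0.06 w9 +X top edge corner [-54.5  41.9  60. ] -X [-57.5  43.7  60. ] scene corner [-55.8  45.1  60. ]
-54 0.03 w(149,95) s(381,516) t(292.1,176.5) 0.042 w(139,109) s(381,482) t(291.9,175.7) 0.05 w(132,120) s(381,459) t(291.8,175.2) 0.055 w(128,127) s(381,445) t(291.7,174.8) 
-57 0.03 w(149,107) s(386,508) t(291.9,177.7) 0.042 w(140,122) s(387,475) t(291.7,176.9) 0.05 w(133,133) s(387,452) t(291.5,176.4) 0.055 w(129,140) s(387,438) t(291.4,176.0) 
-60 0.03 w(150,118) s(392,501) t(291.6,178.9) 0.042 w(141,134) s(393,467) t(291.4,178.1) 0.05 w(134,145) s(393,444) t(291.3,177.6) 0.055 w(130,153) s(393,430) t(291.2,177.3) 
-63 0.03 w(151,130) s(398,494) t(291.4,180.1) 0.042 w(141,146) s(398,460) t(291.2,179.4) 0.05 w(135,158) 
[... 1009 characters left out ...]
4 176]
 [183 185 181 158 223 234 234 233 234 233 226 220 236 234 144]
 [186 185 143  98 151 163 187 206 206 235 234 236 236 233 111]
 [187 182 102  55  72  79 102 121 122 160 167 213 236 217  96]
 [188 181  88  54  49  46  46  49  53  68  74 134 212 204  99]
 [184 154  77  63  53  53  52  41  43  44  39  75 149 136  92]
 [183 149  58  70  69  66  63  60  60  52  55  70 121  99  89]
 [184 174  87  48  45  56  54  59  64  63  57  97 120  92  90]
 [183 182 180 209 165 163  68  51  48  49  49 100 116  89  84]
 [183 184 200 232 228 228 213 209 209 167 160 113 114  89  90]
 [182 184 220 234 233 235 234 235 235 224 227 214 130 164 164]
 [183 187 225 233 233 184 183 210 211 233 234 232 131 185 182]]
```

Across the three views the blade averages about -59.5 mm and the pointer about -57.5 mm. I'll pull 2 mm more, settle and hand in.

Call:
drive_tool:
  targets:
    - {"x": -0.001,"y": 0.0002,"z": 0,"spin": 0,"hand": 0.0}
    - {"x": -0.002,"y": 0.0004,"z": 0,"spin": 0,"hand": 0.0}
    - {"x": -0.002,"y": 0.0004,"z": 0,"spin": 0,"hand": 0.0}
    - {"x": -0.002,"y": 0.0004,"z": 0,"spin": 0,"hand": 0.0}
    - {"x": -0.002,"y": 0.0004,"z": 0,"spin": 0,"hand": 0.0}

```text
time_s: 24.2
eef_pos: [0.5486, -0.0134, 0.035]
tcp_rot: [[0.976, -0.219, 0.004], [-0.219, -0.976, 0.0], [0.003, -0.001, -1.0]]
wrist_force: [11.3, -2.2, -7.2]
finger_gap: 0.0287
```

```bash
python3 -c "
from h import *
s=manip.get_state(); print(s['time_s'],s['eef_pos'],s['finger_gap'],s['wrist_force'],np.abs(s['joint_vel']).max())
print(manip.finish_job())"
```

```text
24.2 [ 0.54863338 -0.01336159  0.0350138 ] 0.02868564370094791 [11.29740691 -2.15708334 -7.18833018] 0.12609419583457906
the job is handed in; nothing more can be done
None
```

I handed the job in at 24.2 s. The gripper is still holding the wide ferrule on the pin, with the rod drawn out to about the mark. No verdict was reported.

**What was done**
- **Narrow ferrule:** it went into the tray, and the last top view showed it upright there.
- **Wide ferrule:** it went fully down on the pin with the rod still in. I released it briefly so it could settle, then regripped it at 50 N.
- **Rod:** I then pulled it out about 61 mm and held it there.

**Last checks**
- **Hold:** finger gap 28.7 mm and about 11.5 N of spring pull. The arm was nearly still, and the TCP height had stayed within 0.5 mm since seating.
- **Mark:** after the picture that showed the pointer 2 mm short, I pulled 2 mm more. I took no picture after that.

**What failed or disagreed**
- **First grasps:** the first two grasps of the narrow ferrule failed. The fingertips really end about 30 mm above the reported TCP, so I grasped lower after that.
- **Mark position:** the views disagreed. The wrist view gave about -58.5 mm along the pull, the top view about -60 mm, and the side view anything from -57.5 to -65 mm. I aimed for about -59.5 mm. I expect that to be within the 5 mm tolerance, but the side view's far end would put it outside.

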